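# Click a culture plate home over a viewer's lamp and hold the sprung shutter half open

## Task

Bring the culture dish over the lamp of the plate viewer for a half-field look at the colonies: push its carrier to the right by the round knob until it clicks home in the ball catch, then slide the sprung shutter to the left by its flat tab to half open, so the shutter's edge lies across the middle of the lamp window, and finish while still holding it steady there against the spring. The dye bleaches, so keep the shutter shut until the carrier has clicked home and never let it go far past half open; leave the things standing round the viewer where they are.

Things in the scene. Friction and masses are not known exactly. Their poses are not given: they have to be found in the camera images.
- viewer: Back-lit plate viewer, fixed: low grey box, aluminium deck 50 mm above the bench, 200 mm (x) by 260 mm (y). Origin: centre of its underside. Its front (rocker switch, dimmer) faces -x, +y is left seen from the front. Two guide rods along y end in grey cross bars (tops 71 mm up); the ball catch (top 74 mm up) stands between the rods at the right (-y) end.
- window (a point): Centre of the round lit window in the deck, 50 mm in diameter, 51 mm above the bench; at (7, -50) mm from the viewer's origin along its x and y. The shutter blade covers it when shut.
- carrier_slide (a joint): Slide of the plate carrier (aluminium plate on the rods, clear 60 mm dish clipped in it, dish top 80 mm above the bench). 0 = loading end, left; grows to the right, along the viewer's -y; 0.080 m = home, dish over the window. Slides with about 1 N; over the last 14 mm its tongue is forced between two sprung balls (some 5 N), about 6 mm before home it snaps through to the stop and stays.
- knob_grip (a point): Middle of the head of the carrier's round black upright knob (16 mm in diameter, from 82 to 112 mm above the bench, on a thin stem), on its axis, 100 mm above the bench; 70 mm along the viewer's +y from the centre of the dish, at the carrier's left end. Moves with the carrier.
- shutter_slide (a joint): Slide of the dark steel shutter blade under the carrier. 0 = shut, grows to the left along the viewer's +y, 0.060 m = fully open. Half travel 0.030 m: blade edge across the window's middle, white line before the tab at the long middle mark of the deck scale. A spring pulls it shut: 2.5 N at shut, 6.4 N at half, 10.3 N open (130 N/m), plus 0.4 N friction; let go, it closes.
- shutter: The shutter: blade with its flat black upright finger tab near the front edge of the deck. The tab measures 22 mm along the viewer's x, 10 mm along its y (the way it slides), from 54 to 105 mm above the bench. Axes as the viewer's. Origin: on the bench under the centre of the blade (under the window's centre when shut); moves with the blade.
- tab_grip (a point): Point in the middle of the tab, 92 mm above the bench; 76 mm along the viewer's -x from the window's centre line, and level with the window's centre in y when the shutter is shut.
- dish_stack: Bystander: stack of three clear 60 mm culture dishes, 46 mm tall, loose, to the right of the viewer. Origin: centre of its underside.
- dropper: Bystander: black dropper bottle with a yellow cap, 40 mm across, 84 mm tall, loose, left of the viewer. Origin: centre of its underside.
- timer: Bystander: square white bench timer, 66 x 66 x 18 mm, loose, behind the viewer. Origin: centre of its underside.
- marker: Bystander: black marker pen, 142 mm long, 16 mm high, lying loose in front of the viewer. Origin: centre of its underside.
- tube_box: Bystander: flat black lidded tube box, 92 x 128 x 29 mm, loose, left of the viewer. Origin: centre of its underside.

How it is judged:
On the way:
1. the carrier has clicked home in the catch, the shutter still shut (value of joint carrier_slide above 0.077 m and value of joint shutter_slide below 0.008 m), for 0.2 s.
At the end, for the whole second after the job is handed in: The carrier is home in its catch (over 77 of 80 mm), the shutter stands still at half travel (30 mm, within 5 mm), held there by the fingers on its tab (over 2 N), and the bystanders are within 30 mm of where they stood (value of joint carrier_slide above 0.077 m and value of joint shutter_slide between 0.025 and 0.035 m and velocity of joint shutter_slide between -0.005 and 0.005 m/s and contact force between the fingers and shutter above 2 N and distance of each of dish_stack, dropper, timer, marker, tube_box from where it was at the start of the episode below 0.03 m); the arm keeps its last pose, push and grip.
It fails at once if the shutter is opened (over 12 mm) before the carrier is home (value of joint shutter_slide above 0.012 m and value of joint carrier_slide below 0.075 m).
It fails at once if the shutter is opened far past half (over 45 of 60 mm) (value of joint shutter_slide above 0.045 m).
It fails at once if a bystander is shoved or toppled (distance of any of dish_stack, dropper, timer, marker, tube_box from where it was at the start of the episode above 0.04 m or angle between any of dish_stack, dropper, timer, marker, tube_box's own z axis and vertical above 0.5 rad).
It also fails if it takes over 45 s, if anything falls off the work surface, if the arm or the gripper's body presses on something with over 40 N, if the wrist force passes 120 N, or if a joint passes its speed limit or range.

## Robot

A 7-joint arm with a two-finger parallel gripper is mounted at the origin on a cart in front of the work surface, level with it; the furniture and walls round the work are solid. World frame = base frame: x ahead of the robot, y to its left, z up, the work surface at z = 0. Lengths are in m, angles in rad, forces in N, time in s.
With the tool pointing down it reaches from about 0.4 to 0.875 m from the base axis. Payload 19.3 kg.
Tool frame: the origin (TCP) lies on the centre line of the jaws, within the pads' length; the fingertips stand robot.tip_reach ahead of it and the grasp point (between the pads) lies 5 mm behind it (robot.tip_reach is the distance from the TCP to the fingertips, in m); z points along the fingers, y is the direction in which the jaws open and shut (so a half turn about z gives the same grasp; the last joint's range is limited). The gripper opens to 85 mm and grips with 20 to 120 N. Pads are 22 mm wide; open, the fingers measure 114 mm over their backs; the gripper's body (76 mm by 85 mm) begins 54 mm behind the grasp point. The pads swing forward as they close: fully open they stand 13 mm farther back than shut.
Start: joints at [-1.176, 0.521, -0.036, 1.599, 0.021, 1.021, -0.113], TCP at [0.28, 0.559, 0.245] pointing down, gripper open.
Joint ranges: [-2.91, 2.91], [-0.3, 2.13], [-1.5, 1.42], [0.17, 2.43], [-1.26, 4.41], [0.16, 1.93], [-2.52, 2.52]. Speed limits (rad/s): [1.89, 1.89, 2.39, 2.39, 3.01, 3.01, 3.01].

## Interface

Orientations are given as a 3x3 rotation matrix whose columns are the frame's x, y, z axes.
In Python, from bench import robot gives the robot as it stands. Calls block until the motion is done:
- robot.goto(position, orientation): joint-space move of the TCP to a pose.
- robot.move_linear(position, attitude=None, rate=0.15, threshold=None): straight line of the TCP; attitude=None keeps the orientation; rate is the mean speed in m/s. With threshold (N) it stops when the force on the tool has changed by that much, and returns True; else False.
- robot.set_joints(angles): joint-space move.
- robot.let_go() and robot.close_gripper(grasp_force=None): open the fingers fully, or close them until they stop; grasp_force is the grip in N (None keeps the last).
- robot.dwell(seconds).
- robot.ik(position, orientation): joint angles nearest the present ones, or None.
- robot.sense(): the state.
- robot.get_image(name): name is "side" or "top" or "wrist"; returns a dict with "img" (384x512x3 uint8, blue, green, red), "fovy" (degrees; the focal length in pixels is half the picture's height over the tangent of half this angle, whatever the lens; pixels are square), "cx", "cy" (the principal point, pixels), "D" ([k1, k2, p1, p2, k3] as OpenCV has them; the pictures are not rectified), "extrinsics" (4x4, takes a point from world to camera coordinates); the wrist camera has in their place "tool_from_camera" (4x4, takes a point from camera to tool coordinates, whose origin is the TCP and whose axes are the flange's). Camera axes: x right, y up, looking along -z (the intrinsics and any distortion apply to the point x, -y, -z); pixel columns grow to the right and rows downward; lengths in m; the calibration is good to about 2 mm. A picture is of the moment at which its call begins: read the wrist's pose just before it. There is no depth.
A pose or a line that the arm cannot do raises robot.IKError and nothing moves.
- robot.job_done(): hands the job in, once; it reports no verdict.
The state is a dict: "time_s": time; "joint_positions": joint angles; "qvel": joint speeds; "joint_efforts": joint torques, N m; "eef_pos": TCP position; "tool_rot": TCP orientation; "ft_force": force on the tool from outside, world axes, zero at the start; "torque": the same for the moment, N m; "width": finger opening in m.
Only numpy, scipy, OpenCV 4.12 (cv2) and the standard library are available. Lean on these libraries where they do the work, as an engineer would, in place of code of your own. Each camera call takes 0.05 s, during which the arm holds its last target.

## Working session

There is one attempt and no reset: what is moved stays moved. The work goes in short steps, each a Python script; the robot and the scene stay as the last script left them, time stands still between calls to the robot, and variables do not carry over. Pictures are saved under pics/ and viewed, and the job is handed in when it is done.

```bash
mkdir -p pics; ls; cat > h.py <<'E'
import numpy as np, cv2
from bench import robot
def cam(n):
    d=robot.get_image(n); return d
def K(d):
    h=d["img"].shape[0]; f=h/2/np.tan(np.radians(d["fovy"])/2)
    return np.array([[f,0,d["cx"]],[0,f,d["cy"]],[0,0,1]])
def T_wc(d,s=None):  # world from camera
    if "extrinsics" in d: return np.linalg.inv(np.array(d["extrinsics"]))
    W=np.eye(4); W[:3,:3]=s["tool_rot"]; W[:3,3]=s["eef_pos"]
    return W@np.array(d["tool_from_camera"])
def ray(d,uv,s=None):
    p=cv2.undistortPoints(np.array([[uv]],float),K(d),np.array(d["D"],float))[0,0]
    T=T_wc(d,s); v=T[:3,:3]@np.array([p[0],-p[1],-1.]); return T[:3,3],v/np.linalg.norm(v)
def onz(d,uv,z,s=None):
    o,v=ray(d,uv,s); return o+v*(z-o[2])/v[2]
def proj(d,P,s=None):
    C=np.linalg.inv(T_wc(d,s)); p=C[:3,:3]@np.array(P,float)+C[:3,3]
    q=np.array([[[p[0],-p[1],-p[2]]]]); return cv2.projectPoints(q,np.zeros(3),np.zeros(3),K(d),np.array(d["D"],float))[0][0,0]
E
python3 - <<'E'
from h import *
import pickle
s=robot.sense(); print(s["time_s"],s["eef_pos"],s["tool_rot"],s["width"],robot.tip_reach)
o={'s':s}
for n in("top","side","wrist"):
    o[n]=cam(n); cv2.imwrite(f"pics/{n}0.png",o[n]["img"])
    print(n,o[n]["fovy"],np.round(T_wc(o[n],s)[:3,3],3))
pickle.dump(o,open("o0.pkl","wb"))
E
```

```text
pics
0.0 [0.28005808 0.55840752 0.24474206] [[-8.93902473e-01  4.48261294e-01 -4.24940467e-04]
 [ 4.48261491e-01  8.93901917e-01 -9.98971579e-04]
 [-6.79451951e-05 -1.08346761e-03 -9.99999411e-01]] 0.08540456847359641 0.014
top 45.5846743471335 [0.388 0.109 1.057]
side 48.472616000184125 [0.591 0.765 0.672]
wrist 60.744679887319954 [0.221 0.588 0.373]
```

View pics/top0.png

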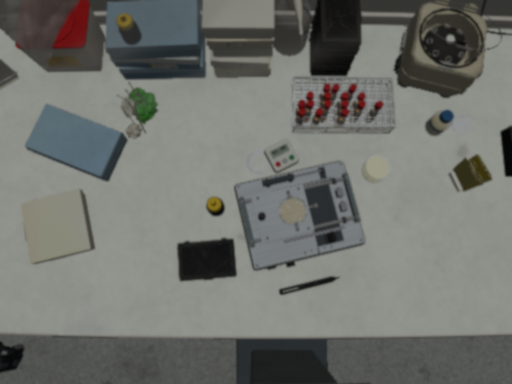

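View pics/side0.png

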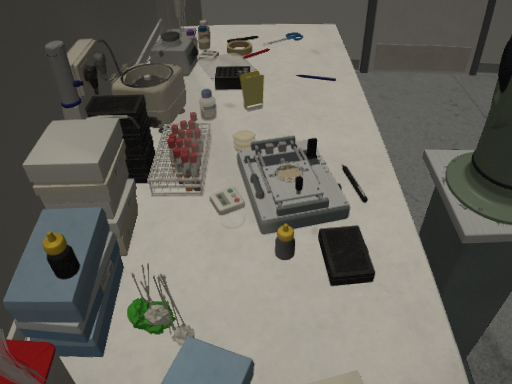

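View pics/wrist0.png

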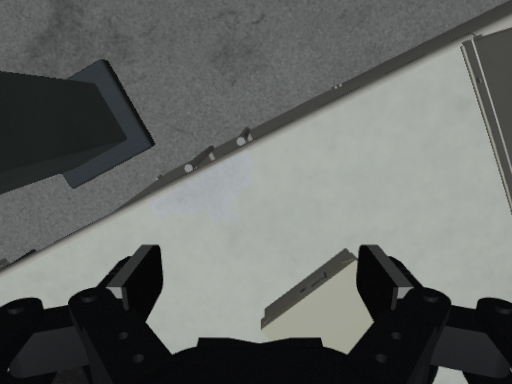

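The top view shows the viewer at about px (300,215), with the knob near (262,216) and the tab near (330,238). In the side view the knob is near (299,183) and the tab near (312,148). I'll enlarge both.

```bash
python3 - <<'E'
from h import *
import pickle
o=pickle.load(open("o0.pkl","rb"))
t=o["top"]["img"][150:300,200:400]; cv2.imwrite("pics/topz.png",cv2.resize(t,None,fx=4,fy=4,interpolation=cv2.INTER_CUBIC))
t=o["side"]["img"][120:245,220:380]; cv2.imwrite("pics/sidez.png",cv2.resize(t,None,fx=4.7,fy=4.7,interpolation=cv2.INTER_CUBIC))
E
```

```text
(no output)
```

View pics/topz.png

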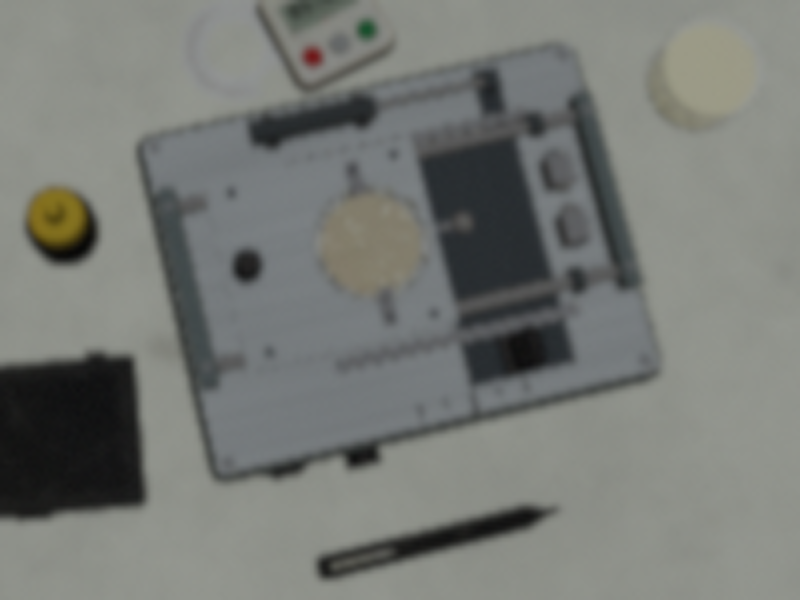

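View pics/sidez.png

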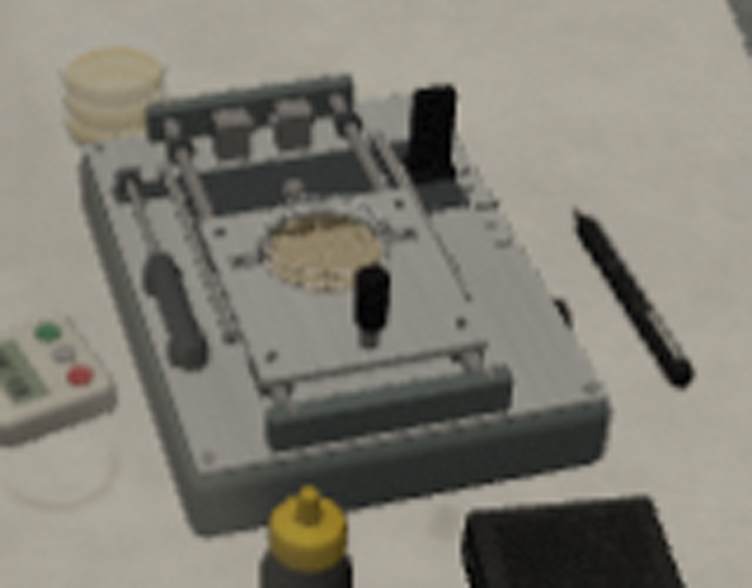

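```bash
python3 - <<'E'
from h import *
import pickle
o=pickle.load(open("o0.pkl","rb"))
T,S=o["top"],o["side"]
def blobs(d,box,thr):
    x0,y0,x1,y1=box; c=d["img"][y0:y1,x0:x1].max(axis=2)
    m=(c<thr).astype(np.uint8); n,l,st,ce=cv2.connectedComponentsWithStats(m)
    for i in range(1,n):
        if st[i,4]>6: print("  blob",np.round(ce[i]+[x0,y0],1),st[i,:4]+[x0,y0,0,0],st[i,4])
print("top knob");blobs(T,(250,205,275,230),60)
print("top tab");blobs(T,(315,225,345,250),45)
print("side knob");blobs(S,(288,165,312,200),45)
print("side tab");blobs(S,(300,130,325,165),45)
f=lambda u,v:(200+(u+.5)/4-.5,150+(v+.5)/4-.5)
cs=[f(140,140),f(572,42),f(660,372),f(218,478)]
P=np.array([onz(T,c,.05) for c in cs]); print(P.round(4))
print("sides",[np.linalg.norm(P[i]-P[(i+1)%4]).round(4) for i in range(4)],"centre",P.mean(0))
d=P[0]-P[1]+P[3]-P[2]; a=np.arctan2(d[1],d[0])-np.pi/2
# left direction (+y viewer)
print("yaw",np.degrees(a)); 
R=np.array([[np.cos(a),-np.sin(a),0],[np.sin(a),np.cos(a),0],[0,0,1]]);C=P.mean(0)*[1,1,0]
for n,v in dict(win=(.007,-.05,.051),tab=(-.069,-.05,.092),tabtop=(-.069,-.05,.105),knob=(.007,.1,.1),knobtop=(.007,.1,.112)).items():
    w=C+R@v; print(n,w.round(4),proj(T,w).round(1),proj(S,w).round(1))
print("knob by ray",onz(T,f(246,266),.112),onz(S,(220+372/4.7,120+270/4.7),.112))
print("dish",onz(T,f(372,244),.08))
E
```

```text
top knob
  blob [261.3 216.1] [259 213   6   7] 33
top tab
  blob [330.1 237.2] [323 232  15  11] 118
side knob
  blob [298.7 183.1] [296 177   7  14] 83
side tab
  blob [311.3 149. ] [305 139  12  21] 185
[[ 0.5933  0.1522  0.05  ]
 [ 0.651  -0.0936  0.05  ]
 [ 0.4631 -0.1364  0.05  ]
 [ 0.4056  0.108   0.05  ]]
sides [np.float64(0.2525), np.float64(0.1927), np.float64(0.2511), np.float64(0.1929)] centre [0.52825651 0.00753013 0.05      ]
yaw 13.228720064952391
win [ 0.5465 -0.0395  0.051 ] [320.3 205.3] [280.2 162.2]
tab [ 0.4725 -0.0569  0.092 ] [332.  236.8] [311.6 143.5]
tabtop [ 0.4725 -0.0569  0.105 ] [333.1 236.2] [311.9 138.9]
knob [0.5122 0.1065 0.1   ] [254.9 217.6] [300.3 186.6]
knobtop [0.5122 0.1065 0.112 ] [255.  216.9] [300.6 182.1]
knob by ray [0.5138168  0.09363934 0.112     ] [0.51397087 0.09163589 0.112     ]
dish [0.53014774 0.02499237 0.08      ]
```

```bash
cat >> h.py <<'E'
yaw=np.radians(13.25)
vx=np.array([np.cos(yaw),np.sin(yaw),0]); vy=np.array([-np.sin(yaw),np.cos(yaw),0])
Rt=np.column_stack([np.cross(vy,[0,0,-1.]),vy,[0,0,-1.]])
def snap(n,name,s=None):
    s=robot.sense(); d=cam(n); cv2.imwrite(f"pics/{name}.png",d["img"]); 
    import pickle; pickle.dump((s,d),open(name+".pkl","wb")); return s,d
E
python3 - <<'E'
from h import *
k=np.array([.514,.0925,0])
p=[k[0],k[1],.24]
print(robot.ik(p,Rt))
robot.goto(p,Rt)
s,d=snap("wrist","w1"); print(s["time_s"],s["eef_pos"],s["ft_force"])
print(proj(d,[.514,.0925,.112],s))
E
```

```text
[-0.28426592  0.3650863  -0.0094268   1.87531727  0.00429245  0.90120839
  1.50631681]
2.0417 [0.51396837 0.09336883 0.2399997 ] [ 0.07125293 -0.08455669  1.19185977]
[258.69763805 190.2517812 ]
```

View pics/w1.png

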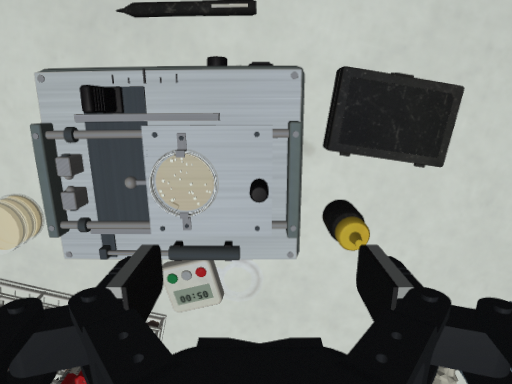

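The wrist view shows the knob at about (259,188), matching the predicted (258.7,190), the tab at about (100,98), and a deck scale at the front edge. I'll measure these precisely.

```bash
python3 - <<'E'
from h import *
import pickle
s,d=pickle.load(open("w1.pkl","rb"))
a=cv2.resize(d["img"][60:200,20:300],None,fx=2.8,fy=2.8,interpolation=cv2.INTER_CUBIC); cv2.imwrite("pics/w1z.png",a)
P=np.array([onz(d,c,.05,s) for c in [(301,67),(37,71),(63,257),(298,258)]])
print([np.linalg.norm(P[i]-P[(i+1)%4]).round(4) for i in range(4)],P.mean(0)); e=P[0]-P[1]; print(np.degrees(np.arctan2(e[1],e[0]))-90)
print("dish",onz(d,(184,182),.08,s))
E
```

```text
[np.float64(0.2469), np.float64(0.1904), np.float64(0.2542), np.float64(0.1913)] [0.52883994 0.00858761 0.05      ]
13.500993553163127
dish [0.53005122 0.02672729 0.08      ]
```

View pics/w1z.png

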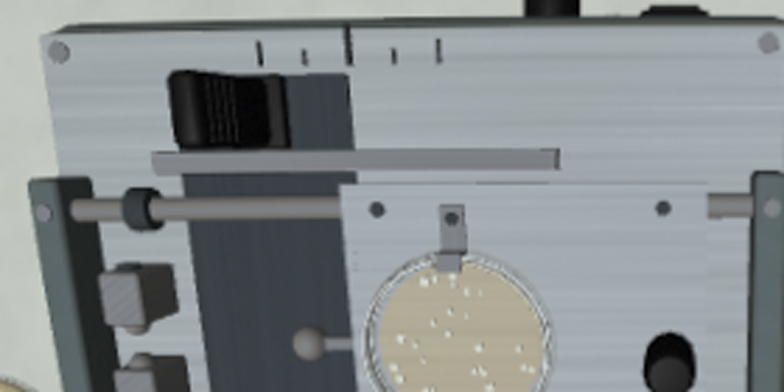

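```bash
python3 - <<'E'
from h import *
import pickle
s,d=pickle.load(open("w1.pkl","rb"))
k=onz(d,(258.9,193.9),.112,s); print(k)
x,y=np.array([.514,.0925])*.5+k[:2]*.5
print(x,y)
robot.move_linear([x,y,.098],Rt,rate=.1)   # grasp point z .103
print(robot.sense()["ft_force"]-s["ft_force"])
robot.close_gripper(20)
s2=robot.sense(); print(s2["width"],s2["time_s"],s2["eef_pos"],s2["ft_force"])
snap("wrist","w2");snap("side","s2")
E
```

```text
[0.51693498 0.09335865 0.112     ]
0.5154674904268908 0.09292932258720993
[-0.21718212 -0.43965641 -1.27095859]
0.015069156217974644 4.2917 [0.515499   0.09296682 0.09809695] [-1.17645151  0.28693851  2.99919862]
```

View pics/w2.png

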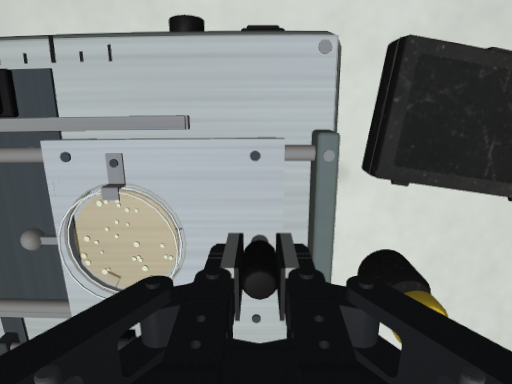

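View pics/s2.png

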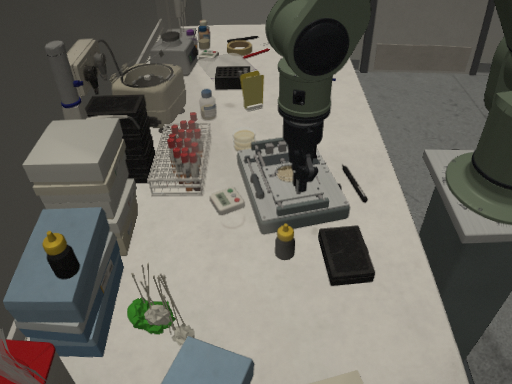

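The wrist view shows the knob at about (260,265), held squarely between the pads with a width of 15 mm. Next I'll push it to the right.

```bash
python3 - <<'E'
from h import *
p0=np.array(robot.sense()["eef_pos"]); f0=robot.sense()["ft_force"]
r=robot.move_linear(p0-vy*.045,Rt,rate=.06,threshold=15)
s=robot.sense(); print(r,(s["eef_pos"]-p0)@-vy,(s["ft_force"]-f0)@vy)
if not r:
  q=np.array(s["eef_pos"])
  for i in range(14):
    q=q-vy*.003
    r=robot.move_linear(q,Rt,rate=.02,threshold=14)
    s=robot.sense(); print(r,round((s["eef_pos"]-p0)@-vy,4),((s["ft_force"]-f0)@vy).round(2),((s["ft_force"]-f0)@vx).round(2))
    if r: break
print(s["time_s"]); snap("wrist","w3")
E
```

```text
False 0.04488378164281675 -0.7946736629569648
False 0.0479 -1.28 1.35
False 0.0511 -1.67 1.82
False 0.0538 2.1 1.88
False 0.0571 0.25 2.9
False 0.0607 -5.3 3.25
False 0.0635 -5.0 3.56
False 0.0659 -2.06 2.79
True 0.0659 3.44 0.33
7.5917
```

View pics/w3.png

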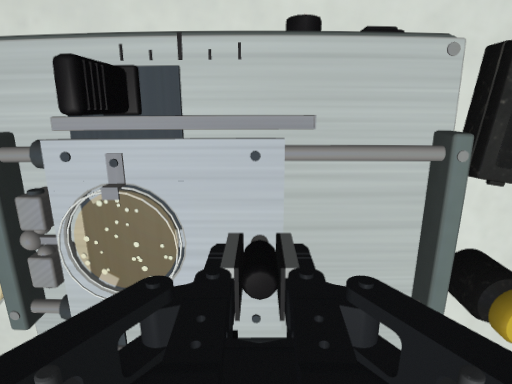

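The force peaked at about 5 N and then snapped through. The stop came at 66 mm, as predicted, and the tongue ball now sits between the catch blocks at (30,240). I'll release the knob and check.

```bash
python3 - <<'E'
from h import *
k=np.array(robot.sense()["eef_pos"]); np.save("k.npy",k)
robot.let_go()
robot.move_linear(k+[0,0,.09],Rt,rate=.12)
t=k-.07*vy-.076*vx; print("tab est",t)
robot.move_linear([t[0],t[1],.22],Rt,rate=.15)
s,d=snap("wrist","w4"); print(s["time_s"],s["eef_pos"],s["ft_force"])
print("tabtop",proj(d,[t[0],t[1],.105],s),"corners",[proj(d,np.array([t[0],t[1],.105])+a*.011*vx+b*.005*vy,s).round(0) for a,b in((1,1),(1,-1),(-1,-1),(-1,1))],"knobtop",proj(d,[k[0],k[1],.112],s))
E
```

```text
tab est [ 0.47282565 -0.0567801   0.09806415]
10.1 [ 0.47312207 -0.05618916  0.21981974] [-0.38271138  1.009737    0.06084444]
tabtop [259.1037942  194.20715592] corners [array([266., 208.]), array([253., 208.]), array([253., 180.]), array([266., 180.])] knobtop [344.98830204 286.46959388]
```

View pics/w4.png

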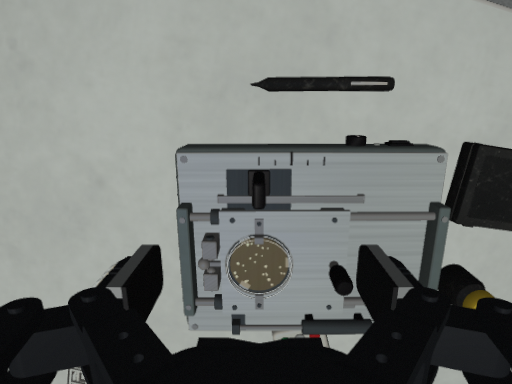

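The tab top is at about (259,191), in line with the predicted (259,194). The carrier stayed home after release, with the dish at (259,265). Now I'll grip the tab.

```bash
python3 - <<'E'
from h import *
k=np.load("k.npy"); t=k-.07*vy-.076*vx
robot.move_linear([t[0],t[1],.093],Rt,rate=.1)
f=robot.sense()["ft_force"]
robot.close_gripper(30)
s,d=snap("wrist","w5"); print(s["time_s"],s["eef_pos"],s["width"],s["ft_force"]-f)
E
```

```text
12.2417 [ 0.4728654  -0.05692977  0.09310176] 0.009180528437519929 [ 0.69204112 -2.67810589  4.20042832]
```

View pics/w5.png

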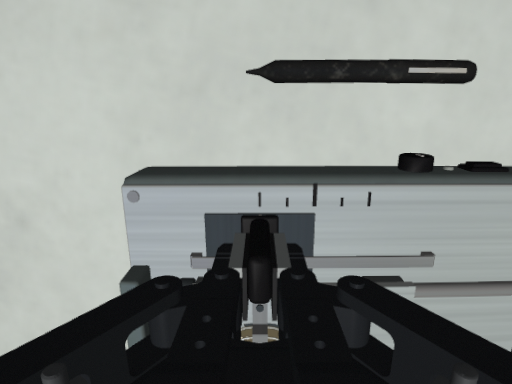

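The tab at (259,255) is gripped with a width of 9 mm, and it lines up with the first scale mark at (259,199). The long half mark is at (314,195). I'll pull it 30 mm to the left.

```bash
python3 - <<'E'
from h import *
p0=np.array(robot.sense()["eef_pos"]); f0=robot.sense()["ft_force"]
for q in (.01,.02,.03):
    r=robot.move_linear(p0+vy*q,Rt,rate=.03)
    s=robot.sense(); print(round((s["eef_pos"]-p0)@vy,4),((s["ft_force"])@vy).round(2),s["width"])
robot.dwell(.5)
s,d=snap("wrist","w6"); print(s["time_s"],(s["eef_pos"]-p0)@vy,s["ft_force"]@vy,np.abs(s["qvel"]).max())
a=cv2.resize(d["img"][120:360,140:460],None,fx=2.4,fy=2.4,interpolation=cv2.INTER_CUBIC); cv2.imwrite("pics/w6z.png",a)
snap("top","t6");snap("side","s6")
E
```

```text
0.0101 -2.81 0.009112784740652108
0.0198 -4.76 0.009375571029537434
0.0296 -4.87 0.009245723830952474
14.2333 0.029489127876834446 -5.660849658018646 0.001557907590084816
```

View pics/w6z.png

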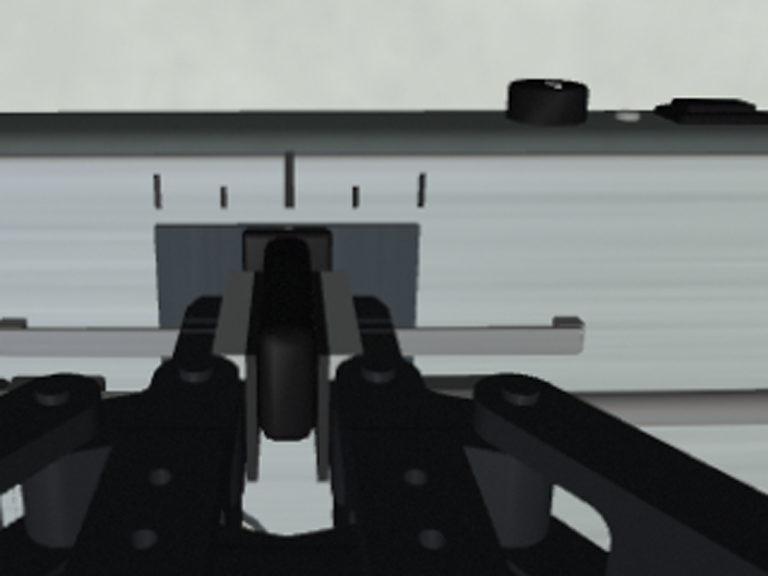

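View pics/s6.png

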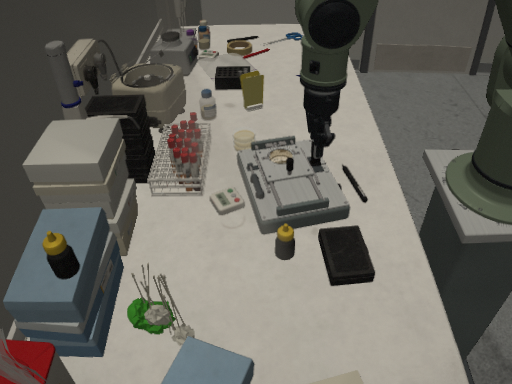

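View pics/t6.png

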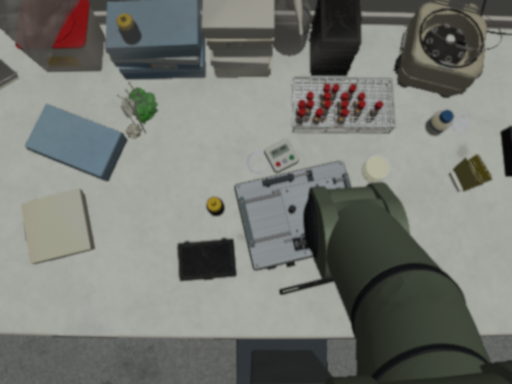

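The white line at (288,229) lies on the long mark at (290,180) in the zoomed view. The bystanders haven't moved. One last check that the carrier is still home, then I'll hand in.

```bash
python3 - <<'E'
from h import *
import pickle
k=np.load("k.npy"); s,d=pickle.load(open("s6.pkl","rb"))
print("knob mid predicted home",proj(d,[k[0],k[1],.097]), "10mm short",proj(d,[*(k+.01*vy)[:2],.097]))
c=d["img"][150:178,280:302].max(axis=2); n,l,st,ce=cv2.connectedComponentsWithStats((c<45).astype(np.uint8))
print([(ce[i]+[280,150],st[i,4]) for i in range(1,n)])
o=pickle.load(open("o0.pkl","rb"))
_,t=pickle.load(open("t6.pkl","rb"))
for nm,(x0,y0,x1,y1) in dict(timer_dropper_box=(170,130,232,290),timer=(245,135,300,172),dish=(358,145,392,185),marker=(275,270,312,300)).items():
    print(nm,np.percentile(cv2.absdiff(t["img"],o["top"]["img"])[y0:y1,x0:x1],99))
s=robot.sense();print(s["time_s"],s["ft_force"]@vy,s["width"])
robot.job_done()
E
```

```text
knob mid predicted home [289.02321184 164.48548986] 10mm short [290.33243308 167.23062989]
[(array([289.52702703, 164.16216216]), np.int32(74))]
timer_dropper_box 23.0
timer 22.0
dish 76.0
marker 22.0
14.3833 -6.399765674890169 0.009314504279766494
the job is handed in; nothing more can be done
```

I gripped the knob and pushed the carrier about 66 mm to the right until it snapped into the catch. I then released it, gripped the shutter tab, pulled it 29.5 mm to the left, and handed in still holding it. The job took about 14.4 s, and no verdict is reported.

**Carrier:** The push force peaked near 5 N, then snapped through to a hard stop. In the last side picture the knob is within 1 px of its home position. The travel was 66 mm rather than 80 mm because the carrier started about 13 mm along its slide; this matched the vision estimate.

**Shutter:** The white line lies on the long middle mark of the deck scale. The fingers are 9.3 mm apart on the tab, and the pull along the slide is about 6.4 N, which is what the spring should give at half travel. The arm was nearly still before hand-in.

**Bystanders:** The dropper, timer, tube box and marker show no change between the first and last top pictures beyond pixel noise. The dish stack's patch did show a larger difference (76 against about 22). I put that down to the arm partly covering it there. By eye the stack looks unmoved in the top and side pictures, but I did not measure it separately.

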